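# Clip the soil sample tube into the bench holder

## Robot

A 6-joint arm with a two-finger parallel gripper is mounted at the origin on the work surface. World frame = base frame: x ahead of the robot, y to its left, z up, the work surface at z = 0. Lengths are in mm, angles in rad, forces in N, time in s.
With the tool pointing down it reaches from about 325 to 900 mm from the base axis. Payload 6.1 kg.
Tool frame: the origin (TCP) lies on the centre line of the jaws, within the pads' length; the fingertips stand 11 mm ahead of it and the grasp point (between the pads) lies 8 mm behind it; z points along the fingers, y is the direction in which the jaws open and shut (so a half turn about z gives the same grasp; the last joint's range is limited). The gripper opens to 85 mm and grips with 20 to 120 N. Pads are 22 mm wide; open, the fingers measure 114 mm over their backs; the gripper's body (76 mm by 85 mm) begins 54 mm behind the grasp point. The pads swing forward as they close: fully open they stand 13 mm farther back than shut.
Start: joints at [-1.473, 0.22, 1.526, -0, 1.395, -0.126], TCP at [138.704, -609.407, 242.3] pointing down, gripper open.
Joint ranges: [-2.98, 2.98], [-0.91, 2.08], [0.09, 2.57], [-1.24, 4.39], [0.2, 2.65], [-2.68, 2.68]. Speed limits (rad/s): [2.57, 2.57, 3.01, 3.14, 3.14, 3.14].

## Interface

Orientations are given as [roll, pitch, yaw] about the fixed x, y, z axes, in that order (R = Rz(yaw) Ry(pitch) Rx(roll)).
In Python, from workcell import manip, eyes gives the robot as it stands. The module is installed in compiled form; this text tells all that it offers.
- The arm moves only by the tool move_arm, never from a script. Its argument "series" is a list that holds one entry, the list of rows, each a list of 4 numbers: the shift along the tool's x, y, z each as a share of 400 mm, from -1 to 1, then the turn about the tool's z as a share of pi rad, from -1 to 1. In form: [[[x, y, z, roll], ...]]. A call has 1 to 20 rows; each row is the pose to reach, as a shift and turn from the pose commanded when the call began, along the tool's axes at that moment, turning the shorter way round; what a row does not reach only later rows make up. A row lasts 1/12 s, in which the tool goes at most 41.7 mm and 7.16 degrees, less where a joint would pass 70% of its speed; a pose out of reach is approached as far as the arm can. A call with a number of a shift or a turn outside -1 to 1 is refused whole. A call with a gripper value outside its range is refused whole. "claw" is the gripper's target within -1 to 1 (fully open at 1, half-way at 0, shut at -1), set as the call begins (left out, the last holds). The fingers move at their own pace and stop on an object; the grip force is fixed at half the most. Time passes only in rows, so rows that repeat a pose let the fingers close. It gives the time, the measured TCP pose, the force and the opening at its end, in the units of the state.
- manip.get_state(): the state, without advancing time (a new reading comes with each control period).
- eyes.grab_frame(name): name is "scene" or "top"; returns (picture, depth): 384x512x3 uint8, red, green, blue; 384x512 float32, mm along the optical axis (not along the pixel's ray), 0 where there is no reading.
- eyes.camera_model(name): a dict with "fovy" (degrees; the focal length in pixels is half the picture's height over the tangent of half this angle, whatever the lens; pixels are square), "cx", "cy" (the principal point, pixels), "view" (4x4, takes a point from world to camera coordinates). Camera axes: x right, y up, looking along -z (the intrinsics and any distortion apply to the point x, -y, -z); pixel columns grow to the right and rows downward; lengths in mm; the calibration is good to about 2 mm. A picture is of the moment at which its call begins. camera_model takes no time and is no camera call.
- manip.hand_in(): hands the job in, once; it reports no verdict.
The state is a dict: "time_s": time; "joint_pos": joint angles; "joint_velocities": joint speeds; "joint_efforts": joint torques, N m; "eef_pos": TCP position; "orientation": TCP orientation; "force": force on the tool from outside, world axes, zero at the start; "torque": the same for the moment, N m; "finger_gap": opening from 0.0 (shut) to 1.0 (fully open).
Only numpy, scipy, OpenCV 4.12 (cv2) and the standard library are available. Lean on these libraries where they do the work, as an engineer would, in place of code of your own. Each camera call takes 0.05 s, during which the arm holds its last target.

## Task

Clip the green-capped sample tube into the bench holder: bring it level over the two forks, midway along, and push it straight down past the two sprung orange jaws until it sits at the bottom of both forks with the jaws closed over it, then let go. Leave the yellow-capped tube where it lies.

Things in the scene. Friction and masses are not known exactly. Their poses are not given: they have to be found in the camera images.
- green_tube_center (a point): Centre of the green-capped sample tube: pale bare aluminium, 24 mm diameter, 200 mm long in all, 0.11 to 0.23 kg, a hexagonal green cap 34 mm over flats and 16 mm long on each end, 168 mm bare between. It lies loose on the bench, its centre 17 mm up. x axis along the tube (ends alike), z up.
- yellow_tube_center (a point): Centre of an identical tube with yellow caps, to be left alone. Same size and axes. Either tube can lie nearer the holder.
- seat (a point): Where the tube's centre rests in the fixed holder, 46 mm above the bench. x along the seated tube (either way round). Grey base 180 x 85 x 10 mm; two steel forks, each 20 mm wide in x, 60 mm either side of this point, prongs up to 33 mm above it; between them free. V-bottomed slots from y = -17 to +20 mm: a tube lowered within 5 mm of y = 0 goes in, within 14 mm in x its caps clear the forks.
- jaw (a joint): Angle (rad) of the orange jaw on the -x fork: 0 shut, sloping across the slot 24 to 30 mm above the seat; pushed down it folds to 1.2 against its +y prong and springs back. A like jaw on the +x fork moves on its own. Passing both takes about 5 N in all; with the tube at the bottom both snap shut over it.
There are look-alikes about, which are no part of the job. What is shaped like the part that bears seat but pink or purple is not meant.

How it is judged:
By the outcome, as a careful person would: the job done as asked, in the order asked, and still so for the second after the job is handed in, with the robot touching nothing.
It also fails if it takes over 45 s, if anything falls off the work surface, if the arm or the gripper's body presses on something with over 40 N, if the wrist force passes 120 N, or if a joint passes its speed limit or range.

## Working session

There is one attempt and no reset: what is moved stays moved. The work goes in short steps, Python scripts to look and compute and a tool call to move; the robot and the scene stay as the last step left them, time stands still between calls to the robot, and variables do not carry over. Pictures are saved under pics/ and viewed, and the job is handed in when it is done.

Besides the shell and the picture viewer there is one more tool, called after ">>>" by a JSON object that holds its "fn" and its "kwargs". move_arm: Moves the arm, as the interface text tells. Shift numbers are shares of 400 mm and turn numbers shares of pi rad, none past 1 either way. Its arguments: {"type":"object","properties":{"series":{"type":"array","items":{"type":"array","items":{"type":"array","items":{"type":"number"}}}},"claw":{"type":"number"}},"required":["series"]}

```bash
mkdir -p pics; python3 - <<'E'
from workcell import manip, eyes
import cv2,numpy as np
for n in ("scene","top"):
    p,d=eyes.grab_frame(n); np.savez(n+"0.npz",p=p,d=d)
    cv2.imwrite(f"pics/{n}0.png",p[:,:,::-1]); m=eyes.camera_model(n); print(n,{k:(np.round(v,4).tolist() if k=='view' else v) for k,v in m.items()})
print(manip.get_state())
E
```

```text
scene {'fovy': 55.16869566306261, 'cx': 256.10074650025916, 'cy': 189.411857577902, 'view': [[-0.8859, 0.4639, -0.0048, 483.7351], [-0.3898, -0.7389, 0.5497, -42.4174], [0.2514, 0.4888, 0.8354, -1284.1159], [0.0, 0.0, 0.0, 1.0]]}
top {'fovy': 49.68111145924044, 'cx': 256.15865413967305, 'cy': 200.3238367935457, 'view': [[0.0021, -1.0, 0.0081, -211.7202], [0.9951, 0.0029, 0.0986, -442.8895], [-0.0986, 0.0078, 0.9951, -1563.0319], [0.0, 0.0, 0.0, 1.0]]}
{'time_s': 0.1, 'joint_pos': array([-1.47314834e+00,  2.21142592e-01,  1.52751896e+00, -2.18566956e-05,
        1.39470807e+00, -1.26076552e-01]), 'joint_velocities': array([ 0.00064117, -0.00209984, -0.00557739,  0.00059892,  0.00135554,
        0.00105177]), 'joint_efforts': array([ 1.13006357e-03, -4.98245537e+01, -3.90545404e+01, -7.90340960e-05,
        5.67652038e-03, -7.38783115e-06]), 'eef_pos': array([ 138.61516366, -608.88323326,  241.29973893]), 'orientation': array([-3.13982708e+00, -2.02099786e-04,  2.23728209e-01]), 'force': array([-0.49659806, -1.08037017, -0.32474097]), 'torque': array([ 0.01332491,  0.01005311, -0.01384004]), 'finger_gap': 0.9997492750922625}
```

View pics/scene0.png

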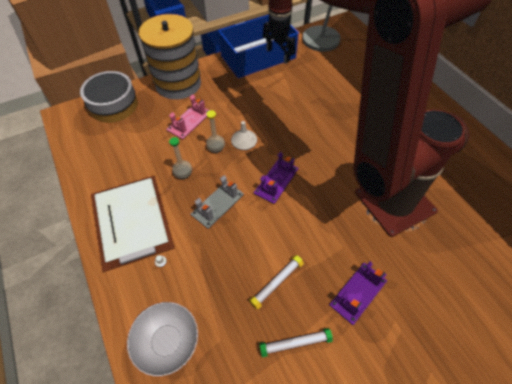

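View pics/top0.png

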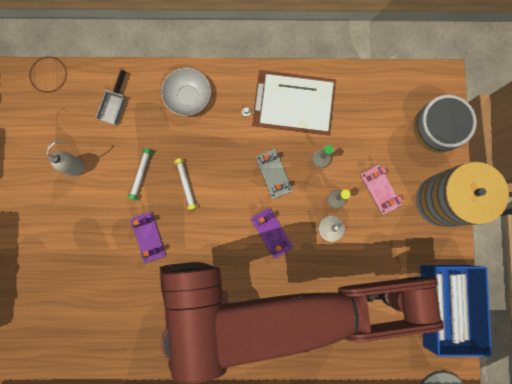

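The scene view shows the green tube near (295,342), the yellow tube at (277,281) and the grey holder at (217,202). In the top view they are at (140,174), (186,184) and (274,173). Purple and pink look-alikes surround them.

```bash
cat > h.py <<'E'
import numpy as np,cv2
from workcell import eyes
def setup(n):
    m=eyes.camera_model(n); f=192/np.tan(np.radians(m['fovy']/2)); return f,m['cx'],m['cy'],np.array(m['view'])
def ray(n,u,v,z):
    f,cx,cy,V=setup(n); R=V[:3,:3]; c=-R.T@V[:3,3]
    d=R.T@np.array([(u-cx)/f,-(v-cy)/f,-1]); return c+d*(z-c[2])/d[2]
def dep(n,u,v,d):
    f,cx,cy,V=setup(n); p=np.array([(u-cx)/f*d,-(v-cy)/f*d,-d]); return V[:3,:3].T@(p-V[:3,3])
def proj(n,P):
    f,cx,cy,V=setup(n); p=V[:3,:3]@P+V[:3,3]; return cx+f*p[0]/-p[2], cy-f*p[1]/-p[2]
def blobs(mask,amin=8):
    k,l,s,c=cv2.connectedComponentsWithStats(mask.astype(np.uint8)); return [(c[i],s[i,4],l==i) for i in range(1,k) if s[i,4]>=amin]
E
python3 - <<'E'
from h import *
for n in ("top","scene"):
    z=np.load(n+"0.npz");p,d=z['p'],z['d']
    hsv=cv2.cvtColor(p,cv2.COLOR_RGB2HSV);H,S,V=[hsv[...,i].astype(int) for i in range(3)]
    for name,lo,hi,zz in(("green",45,85,20),("yellow",25,34,20)):
        for c,a,m in blobs((H>=lo)&(H<=hi)&(S>130)&(V>70)):
            dd=np.median(d[m]); print(n,name,np.round(c,1),a,'plane',np.round(ray(n,*c,zz)),'depth',np.round(dep(n,*c,dd)))
    for c,a,m in blobs((H>=3)&(H<=14)&(S>170)&(V>150),4):
        dd=np.median(d[m]); print(n,'orange',np.round(c,1),a,np.round(dep(n,*c,dd)))
    x0,y0=(250,140) if n=="top" else (180,165)
    cr=p[y0:y0+65,x0:x0+70]; cv2.imwrite(f'pics/{n}_h0.png',cv2.resize(cr,None,fx=9,fy=9,interpolation=cv2.INTER_CUBIC)[:,:,::-1])
    pts=[(20,20),(500,370),(100,300),(256,140)]
    for u,v in pts: print(n,(u,v),'tabledepth',np.round(dep(n,u,v,d[v,u])))
E
```

```text
top green [328.  149.4] 48 plane [ 643. -489.   20.] depth [ 606. -459.  183.]
top green [147.1 150.7] 19 plane [635. 212.  20.] depth [632. 208.  36.]
top green [132.2 196.3] 16 plane [458. 264.  20.] depth [456. 260.  32.]
top yellow [178.  160.2] 22 plane [598.  91.  20.] depth [596.  89.  33.]
top yellow [345.1 194. ] 73 plane [ 469. -552.   20.] depth [ 451. -516.  182.]
top yellow [191.4 206.8] 25 plane [418.  37.  20.] depth [417.  34.  34.]
top orange [265.7 156.8] 12 [ 602. -245.   75.]
top orange [375.6 173.9] 11 [ 539. -656.   75.]
top orange [277.6 186.2] 13 [ 491. -290.   75.]
top orange [391.1 202.3] 9 [ 432. -709.   79.]
top orange [261.5 219.5] 12 [ 367. -230.   74.]
top orange [135.1 222.3] 17 [356. 234.  75.]
top orange [278.4 247.8] 5 [ 264. -292.   75.]
top orange [145.3 253.5] 15 [242. 193.  74.]
top (20, 20) tabledepth [1590. 1185. -751.]
top (500, 370) tabledepth [ -412. -1557.  -746.]
top (100, 300) tabledepth [ 65. 380.  -5.]
top (256, 140) tabledepth [ 683. -210.    5.]
scene green [173.9 140.9] 62 plane [ 587. -605.   20.] depth [ 609. -458.  182.]
scene gr
[... 5529 characters left out ...]
.8 344. ] 24 [192. 426.  -1.]
scene orange [460.4 341.2] 5 [133. 449.  -2.]
scene orange [445.  352.3] 7 [193. 450.   0.]
scene orange [187.9 375. ] 241 [843. 173.   2.]
scene orange [209.5 373.3] 238 [790. 196.   1.]
scene orange [263.8 360.8] 4 [646. 236.   0.]
scene orange [396.2 363.2] 4 [329. 410.  -0.]
scene orange [454.5 364.5] 4 [192. 485.   0.]
scene orange [148.1 378.5] 258 [941. 131.   1.]
scene orange [402.8 373.8] 4 [331. 438.   0.]
scene orange [406.8 382.4] 5 [335. 459.  -1.]
scene (20, 20) tabledepth [ 1007. -1848.   -42.]
scene (500, 370) tabledepth [ 93. 552.   1.]
scene (100, 300) tabledepth [ 1.001e+03 -1.380e+02 -1.000e+00]
scene (256, 140) tabledepth [ 300. -471.    8.]
```

```bash
sleep 0
```

```text
(no output)
```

View pics/top_h0.png

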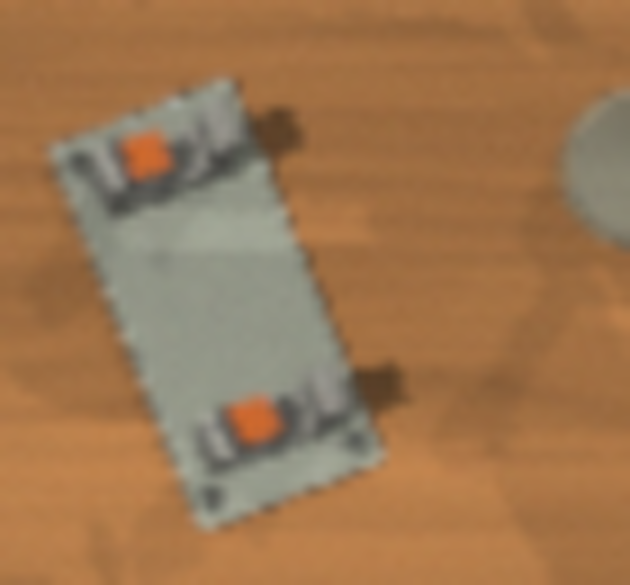

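View pics/scene_h0.png

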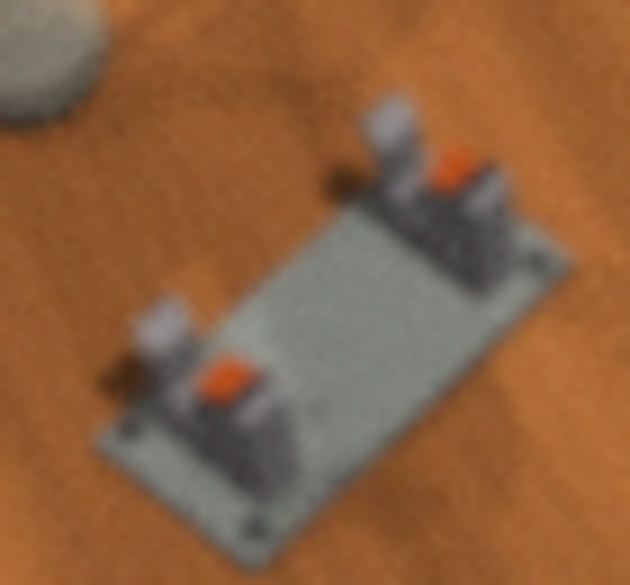

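Enlarged, the base corners and the four prongs are clear. The jaws hinge on the prong at image left, so the seat's +y points roughly along world +y. Next I measure the base outline, prong tops and jaws.

```bash
python3 - <<'E'
from h import *
import itertools
for n,(cu,cv_) in (("top",(274,173)),("scene",(217,202))):
    z=np.load(n+"0.npz");p,d=z['p'],z['d']
    hsv=cv2.cvtColor(p,cv2.COLOR_RGB2HSV);H,S,V=[hsv[...,i].astype(int) for i in range(3)]
    vv,uu=np.mgrid[cv_-38:cv_+38,cu-40:cu+40]; vv=vv.ravel();uu=uu.ravel()
    P=np.array([dep(n,u,v,d[v,u]) for u,v in zip(uu,vv)]); s=S[vv,uu]; ok=(P[:,2]<100)
    near=(np.hypot(P[:,0]-547,P[:,1]+266)<115)
    # base level points
    b=near&(s<90)&(abs(P[:,2]-10)<8); B=np.array([ray(n,u,v,10)[:2] for u,v in zip(uu[b],vv[b])],np.float32)
    r=cv2.minAreaRect(B); print(n,'base rect',r, 'medz',np.median(P[b,2]))
    a=.37
    hi=near&(P[:,2]>60)
    o=hi&(H[vv,uu]>=2)&(H[vv,uu]<=16)&(s>140)
    for nm,mm,zz in(("orange",o,73),("prong",hi&~o&(P[:,2]>68),77)):
        Q=np.array([ray(n,u,v,zz)[:2] for u,v in zip(uu[mm],vv[mm])])-[547.5,-267]
        X=Q@[np.cos(a),np.sin(a)];Y=Q@[-np.sin(a),np.cos(a)]
        for sg in(-1,1):
            k=X*sg>0; o_=np.argsort(Y[k]); print(nm,sg,'meanXY',np.round([X[k].mean(),Y[k].mean()],1))
            print([ (round(float(x)),round(float(y)),round(float(zq))) for x,y,zq in zip(X[k][o_],Y[k][o_],P[mm,2][k][o_])])
E
```

```text
Traceback (most recent call last):
  File "h.py", line 9, in dep
    f,cx,cy,V=setup(n); p=np.array([(u-cx)/f*d,-(v-cy)/f*d,-d]); return V[:3,:3].T@(p-V[:3,3])
              ~~~~~^^^
  File "h.py", line 4, in setup
    m=eyes.camera_model(n); f=192/np.tan(np.radians(m['fovy']/2)); return f,m['cx'],m['cy'],np.array(m['view'])
ValueError: time passes only in moves, steps and waits
```

```bash
sed -i 's/^def setup(n):/_c={}\ndef setup(n):\n    if n in _c: return _c[n]/; s/; return f,m\[.cx.\],m\[.cy.\],np.array(m\[.view.\])/; _c[n]=(f,m["cx"],m["cy"],np.array(m["view"])); return _c[n]/' h.py; cat > meas.py <<'E'
from h import *
for n,(cu,cv_) in (("top",(274,173)),("scene",(217,202))):
    z=np.load(n+"0.npz");p,d=z['p'],z['d']
    hsv=cv2.cvtColor(p,cv2.COLOR_RGB2HSV);H,S,V=[hsv[...,i].astype(int) for i in range(3)]
    vv,uu=np.mgrid[cv_-38:cv_+38,cu-40:cu+40]; vv=vv.ravel();uu=uu.ravel()
    P=np.array([dep(n,u,v,d[v,u]) for u,v in zip(uu,vv)]); s=S[vv,uu]; ok=(P[:,2]<100)
    near=(np.hypot(P[:,0]-547,P[:,1]+266)<115)
    # base level points
    b=near&(s<90)&(abs(P[:,2]-10)<8); B=np.array([ray(n,u,v,10)[:2] for u,v in zip(uu[b],vv[b])],np.float32)
    r=cv2.minAreaRect(B); print(n,'base rect',r, 'medz',np.median(P[b,2]))
    a=.37
    hi=near&(P[:,2]>60)
    o=hi&(H[vv,uu]>=2)&(H[vv,uu]<=16)&(s>140)
    for nm,mm,zz in(("orange",o,73),("prong",hi&~o&(P[:,2]>68),77)):
        Q=np.array([ray(n,u,v,zz)[:2] for u,v in zip(uu[mm],vv[mm])])-[547.5,-267]
        X=Q@[np.cos(a),np.sin(a)];Y=Q@[-np.sin(a),np.cos(a)]
        for sg in(-1,1):
            k=X*sg>0; o_=np.argsort(Y[k]); print(nm,sg,'meanXY',np.round([X[k].mean(),Y[k].mean()],1))
            print([ (round(float(x)),round(float(y)),round(float(zq))) for x,y,zq in zip(X[k][o_],Y[k][o_],P[mm,2][k][o_])])
E
python3 meas.py
```

```text
top base rect ((549.9114990234375, -277.847412109375), (179.39088439941406, 86.48782348632812), 21.739910125732422) medz 10.415585926375037
orange -1 meanXY [-61.6  -1.6]
[(-63, -10, 68), (-67, -8, 66), (-58, -7, 76), (-62, -6, 76), (-65, -5, 77), (-57, -4, 72), (-69, -3, 78), (-60, -3, 70), (-64, -1, 68), (-56, 0, 79), (-67, 0, 72), (-59, 1, 75), (-63, 2, 74), (-54, 3, 79), (-66, 4, 77), (-58, 4, 75), (-61, 6, 76)]
orange 1 meanXY [58.  -0.1]
[(55, -8, 72), (63, -7, 74), (51, -6, 67), (60, -5, 74), (56, -4, 72), (65, -3, 75), (53, -3, 76), (61, -2, 71), (58, -1, 77), (66, 0, 76), (54, 1, 68), (63, 2, 72), (51, 2, 78), (59, 3, 77), (55, 4, 76), (64, 5, 77), (52, 6, 75), (60, 6, 75), (57, 8, 78)]
prong -1 meanXY [-61.7 -11.8]
[(-52, -42, 80), (-64, -41, 76), (-55, -40, 79), (-67, -40, 80), (-59, -39, 79), (-71, -38, 79), (-62, -37, 75), (-54, -37, 75), (-66, -36, 76), (-57, -35, 77), (-69, -35, 82), (-61, -34, 75), (-53, -33, 78), (-64, -33, 73), (-56, -32, 77), (-68, -31, 74), (-60, -31, 75), (-71, -30, 78), (-63, -29, 71), (-55, -28, 72), (-55, -8, 71), (-70, -6, 74), (-54, -5, 80),
[... 2572 characters left out ...]
 (64, -34, 78), (68, -33, 78), (52, -32, 73), (57, -32, 72), (61, -31, 72), (66, -31, 74), (71, -31, 74), (54, -29, 75), (59, -29, 73), (64, -29, 74), (69, -28, 72), (52, -27, 70), (57, -26, 71), (62, -26, 70), (71, -26, 74), (55, -24, 72), (60, -24, 69), (65, -23, 72), (69, -5, 72), (71, -2, 69), (53, 2, 74), (53, 7, 74), (51, 9, 80), (56, 9, 79), (61, 10, 77), (66, 10, 81), (70, 10, 77), (54, 12, 76), (59, 12, 80), (63, 12, 76), (68, 13, 76), (52, 14, 74), (57, 15, 71), (61, 15, 74), (66, 15, 77), (71, 15, 72), (54, 17, 74), (59, 17, 74), (64, 17, 75), (69, 18, 74), (52, 19, 72), (57, 20, 75), (62, 20, 73), (67, 20, 74), (71, 20, 71), (55, 22, 70), (60, 22, 73), (64, 23, 72), (69, 23, 69)]
```

```bash
cat > go.py <<'E'
import sys,numpy as np
from workcell import manip
from scipy.spatial.transform import Rotation as Rn
def rep(x=None,y=None,z=None,yaw=None):
    s=manip.get_state(); e=s['eef_pos']; o=s['orientation']
    print('t',round(s['time_s'],2),'pos',np.round(e,1),'rpy',np.round(o,3),'F',np.round(s['force'],1),'T',np.round(s['torque'],2),'gap',round(s['finger_gap'],3),'q',np.round(s['joint_pos'],2))
    if x is not None:
        d=Rn.from_euler('xyz',o).as_matrix().T@(np.array([x,y,z])-e); t=-((yaw-o[2]+np.pi)%(2*np.pi)-np.pi)
        print('shares',np.round(d/400,4),'turn',round(t/np.pi,4))
if __name__=="__main__": rep(*map(float,sys.argv[1:]))
E
python3 go.py 547 238.5 150 -0.276
```

```text
t 0.1 pos [ 138.6 -608.9  241.3] rpy [-3.14  -0.     0.224] F [-0.5 -1.1 -0.3] T [ 0.01  0.01 -0.01] gap 1.0 q [-1.47  0.22  1.53 -0.    1.39 -0.13]
shares [ 1.4655 -1.8387  0.2318] turn 0.1591
```

>>> {"fn": "move_arm", "kwargs": {"series": [[[0.75, -0.95, 0, 0.159], [0.75, -0.95, 0, 0.159], [0.75, -0.95, 0, 0.159], [0.75, -0.95, 0, 0.159], [0.75, -0.95, 0, 0.159], [0.75, -0.95, 0, 0.159], [0.75, -0.95, 0, 0.159], [0.75, -0.95, 0, 0.159], [0.75, -0.95, 0, 0.159], [0.75, -0.95, 0, 0.159], [0.75, -0.95, 0, 0.159], [0.75, -0.95, 0, 0.159], [0.75, -0.95, 0, 0.159], [0.75, -0.95, 0, 0.159], [0.75, -0.95, 0, 0.159]]], "claw": 1}}

```text
time_s: 1.35
eef_pos: [346.7, -172.5, 242.1]
orientation: [3.141, 0.0, -0.275]
force: [0.9, -0.9, 0.5]
finger_gap: 0.999
```

```bash
python3 go.py 547 238.5 150 -0.276
```

```text
t 1.35 pos [ 346.7 -172.5  242.1] rpy [ 3.141  0.    -0.275] F [ 0.9 -0.9  0.5] T [ 0.04  0.01 -0.01] gap 0.999 q [-0.67 -0.39  2.1  -0.    1.43  1.18]
shares [ 0.203  -1.1249  0.2298] turn 0.0003
```

>>> {"fn": "move_arm", "kwargs": {"series": [[[0.2, -0.95, 0, 0], [0.2, -0.95, 0, 0], [0.2, -0.95, 0, 0], [0.2, -0.95, 0, 0], [0.2, -0.95, 0, 0], [0.2, -0.95, 0, 0], [0.2, -0.95, 0, 0], [0.2, -0.95, 0, 0], [0.2, -0.95, 0, 0], [0.2, -0.95, 0, 0], [0.2, -0.95, 0.1, 0], [0.2, -0.95, 0.1, 0], [0.2, -0.95, 0.1, 0]]]}}

```text
time_s: 2.43
eef_pos: [525.8, 169.8, 199.7]
orientation: [3.138, 0.006, -0.277]
force: [0.6, -1.2, 0.6]
finger_gap: 1.002
```

```bash
python3 go.py 547 238.5 90 -0.276; python3 - <<'E'
from h import *
# refine: tube axis endpoints, both views
for n in ("top","scene"):
    p,d=eyes.grab_frame(n); np.savez(n+"1.npz",p=p,d=d)
    cv2.imwrite(f"pics/{n}1.png",p[:,:,::-1])
E
```

```text
t 2.43 pos [525.8 169.8 199.7] rpy [ 3.138  0.006 -0.277] F [ 0.6 -1.2  0.6] T [-0.02  0.04  0.01] gap 1.002 q [ 0.17  0.09  1.76 -0.    1.3   2.02]
shares [ 0.0055 -0.1807  0.2737] turn -0.0004
```

View pics/scene1.png

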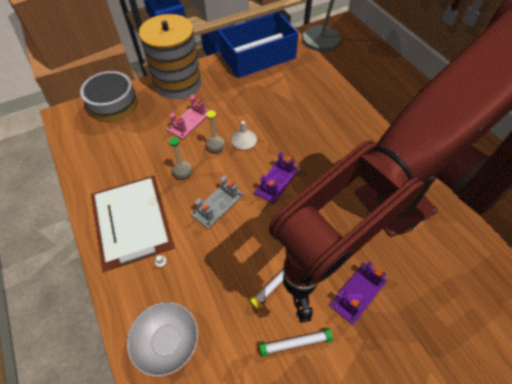

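>>> {"fn": "move_arm", "kwargs": {"series": [[[0.005, -0.18, 0.1, 0], [0.005, -0.18, 0.2, 0], [0.005, -0.18, 0.275, 0], [0.005, -0.18, 0.275, 0], [0.005, -0.18, 0.275, 0], [0.005, -0.18, 0.275, 0]]]}}

```text
time_s: 3.03
eef_pos: [549.4, 239.5, 93.5]
orientation: [3.141, -0.0, -0.276]
force: [0.1, -0.2, -0.2]
finger_gap: 1.0
```

```bash
python3 go.py 547 238.5 14 -0.276; python3 - <<'E'
from h import *
p,d=eyes.grab_frame("scene"); cv2.imwrite("pics/s2.png",cv2.resize(p[260:384,190:400],None,fx=3.5,fy=3.5,interpolation=cv2.INTER_CUBIC)[:,:,::-1])
E
```

```text
t 3.03 pos [549.4 239.5  93.5] rpy [ 3.141 -0.    -0.276] F [ 0.1 -0.2 -0.2] T [ 0.03 -0.   -0.01] gap 1.0 q [ 0.28  0.31  1.72 -0.    1.12  2.13]
shares [-0.0051  0.004   0.1988] turn -0.0001
```

View pics/s2.png

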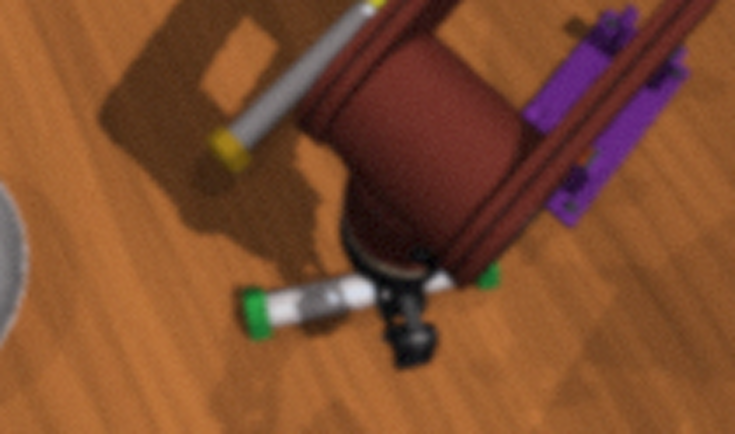

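The gripper stands astride the green tube, clear of the yellow one, so I go down and close.

>>> {"fn": "move_arm", "kwargs": {"series": [[[-0.005, 0.004, 0.06, 0], [-0.005, 0.004, 0.12, 0], [-0.005, 0.004, 0.16, 0], [-0.005, 0.004, 0.18, 0], [-0.005, 0.004, 0.19, 0], [-0.005, 0.004, 0.198, 0], [-0.005, 0.004, 0.198, 0], [-0.005, 0.004, 0.198, 0], [-0.005, 0.004, 0.198, 0]]]}}

```text
time_s: 3.83
eef_pos: [547.5, 239.6, 14.5]
orientation: [-3.14, -0.002, -0.276]
force: [-0.3, -0.5, 0.1]
finger_gap: 0.999
```

```bash
python3 go.py 547 238.5 14 -0.276
```

```text
t 3.83 pos [547.5 239.6  14.5] rpy [-3.14e+00 -2.00e-03 -2.76e-01] F [-0.3 -0.5  0.1] T [-0.01 -0.01  0.01] gap 0.999 q [0.28 0.42 1.75 0.   0.97 2.13]
shares [-0.0005  0.0029  0.0012] turn 0.0001
```

>>> {"fn": "move_arm", "kwargs": {"series": [[[0, 0, 0, 0], [0, 0, 0, 0], [0, 0, 0, 0], [0, 0, 0, 0], [0, 0, 0, 0], [0, 0, 0, 0], [0, 0, 0, 0], [0, 0, 0, 0], [0, 0, 0, 0], [0, 0, 0, 0], [0, 0, 0, 0], [0, 0, 0, 0], [0, 0, 0, 0], [0, 0, 0, 0]]], "claw": -1}}

```text
time_s: 5.0
eef_pos: [546.6, 239.3, 13.3]
orientation: [-3.142, -0.0, -0.276]
force: [-0.7, -1.8, 6.7]
finger_gap: 0.259
```

```bash
python3 go.py 547 238.5 14 -0.276
```

```text
t 5.0 pos [546.6 239.3  13.3] rpy [-3.142 -0.    -0.276] F [-0.7 -1.8  6.7] T [-0.23  0.26  0.02] gap 0.259 q [ 0.28  0.42  1.75 -0.    0.97  2.13]
shares [ 0.0014  0.0017 -0.0016] turn 0.0001
```

>>> {"fn": "move_arm", "kwargs": {"series": [[[0, 0, -0.05, 0], [0, 0, -0.1, 0], [0, 0, -0.2, 0], [0, 0, -0.3, 0], [0, 0, -0.4, 0], [0, 0, -0.49, 0], [0, 0, -0.49, 0], [0, 0, -0.49, 0], [0, 0, -0.49, 0]]]}}

```text
time_s: 5.75
eef_pos: [545.6, 239.2, 207.4]
orientation: [3.141, 0.002, -0.276]
force: [-0.3, 0.2, -2.5]
finger_gap: 0.255
```

```bash
python3 go.py 551.5 -277.2 210 0.375; python3 - <<'E'
from h import *
for n in("scene","top"):
    p,d=eyes.grab_frame(n); np.savez(n+"3.npz",p=p,d=d);cv2.imwrite(f"pics/{n}3.png",p[:,:,::-1])
E
```

```text
t 5.75 pos [545.6 239.2 207.4] rpy [ 3.141e+00  2.000e-03 -2.760e-01] F [-0.3  0.2 -2.5] T [-0.02  0.05  0.01] gap 0.255 q [0.28 0.18 1.64 0.   1.32 2.13]
shares [ 0.3656  1.2381 -0.0059] turn -0.2071
```

View pics/scene3.png

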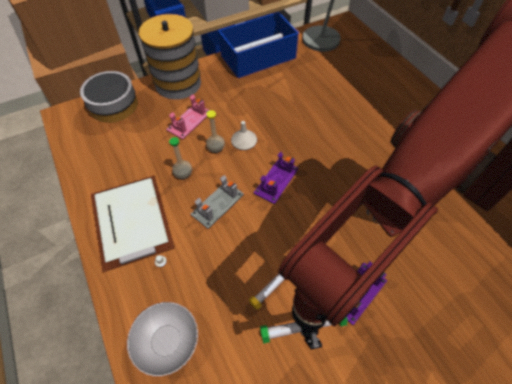

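The tube is held and lifted; both green caps are visible, at (265,334) and (343,322).

>>> {"fn": "move_arm", "kwargs": {"series": [[[0.2, 0.65, 0, -0.1], [0.2, 0.65, 0, -0.207], [0.2, 0.65, 0, -0.207], [0.2, 0.65, 0, -0.207], [0.2, 0.65, 0, -0.207], [0.2, 0.65, 0, -0.207], [0.2, 0.65, 0, -0.207], [0.2, 0.65, 0, -0.207], [0.2, 0.65, 0, -0.207], [0.2, 0.65, 0, -0.207], [0.2, 0.65, 0, -0.207]]]}}

```text
time_s: 6.77
eef_pos: [552.0, -31.5, 207.8]
orientation: [-3.14, 0.002, 0.375]
force: [0.3, -0.9, -2.4]
finger_gap: 0.259
```

```bash
python3 go.py 551.5 -277.2 210 0.375
```

```text
t 6.77 pos [552.  -31.5 207.8] rpy [-3.14e+00  2.00e-03  3.75e-01] F [ 0.3 -0.9 -2.4] T [-0.    0.03 -0.  ] gap 0.259 q [-0.2   0.08  1.75  0.    1.31  1.  ]
shares [-0.2265  0.571  -0.0061] turn 0.0001
```

>>> {"fn": "move_arm", "kwargs": {"series": [[[-0.225, 0.57, 0, 0], [-0.225, 0.57, 0, 0], [-0.225, 0.57, 0, 0], [-0.225, 0.57, 0, 0], [-0.225, 0.57, 0, 0], [-0.225, 0.57, 0, 0], [-0.225, 0.57, 0.05, 0], [-0.225, 0.57, 0.14, 0], [-0.225, 0.57, 0.14, 0], [-0.225, 0.57, 0.14, 0], [-0.225, 0.57, 0.14, 0]]]}}

```text
time_s: 7.68
eef_pos: [553.1, -276.6, 153.9]
orientation: [-3.142, -0.0, 0.377]
force: [-0.2, 0.4, -1.5]
finger_gap: 0.258
```

```bash
python3 go.py 551.5 -277.2 110 0.375; cat > caps.py <<'E'
from h import *
import sys
k=sys.argv[1]
for n,(x0,y0) in(("scene",(130,110)),("top",(210,100))):
    p,d=eyes.grab_frame(n); np.savez(n+k+".npz",p=p,d=d)
    cv2.imwrite(f"pics/{n}{k}.png",cv2.resize(p[y0:y0+130,x0:x0+170],None,fx=4.5,fy=4.5,interpolation=cv2.INTER_CUBIC)[:,:,::-1])
    hsv=cv2.cvtColor(p,cv2.COLOR_RGB2HSV);H,S,V=[hsv[...,i].astype(int) for i in range(3)]
    for c,a,m in blobs((H>=45)&(H<=85)&(S>110)&(V>50)):
        dd=np.median(d[m]); print(n,np.round(c,1),a,'depth',np.round(dep(n,*c,dd),1),'plane',np.round(ray(n,*c,float(sys.argv[2])),1))
E
python3 caps.py 4 155
```

```text
t 7.68 pos [ 553.1 -276.6  153.9] rpy [-3.142 -0.     0.377] F [-0.2  0.4 -1.5] T [ 0.03 -0.07 -0.03] gap 0.258 q [-0.59  0.28  1.63  0.    1.24  0.6 ]
shares [-0.0042  0.      0.1097] turn 0.0005
scene [173.7 141.2] 50 depth [ 609.7 -457.4  182. ] plane [ 606.  -481.8  155. ]
scene [234.  160.2] 36 depth [ 466.4 -302.5  170.9] plane [ 461.8 -314.   155. ]
scene [191.2 197.5] 65 depth [ 639.9 -236.6  169. ] plane [ 638.5 -245.8  155. ]
top [328.2 149. ] 64 depth [ 607.7 -460.   183.1] plane [ 614.1 -465.2  155. ]
top [285.1 189.6] 35 depth [ 465.8 -309.7  175.3] plane [ 468.4 -311.3  155. ]
```

View pics/scene4.png

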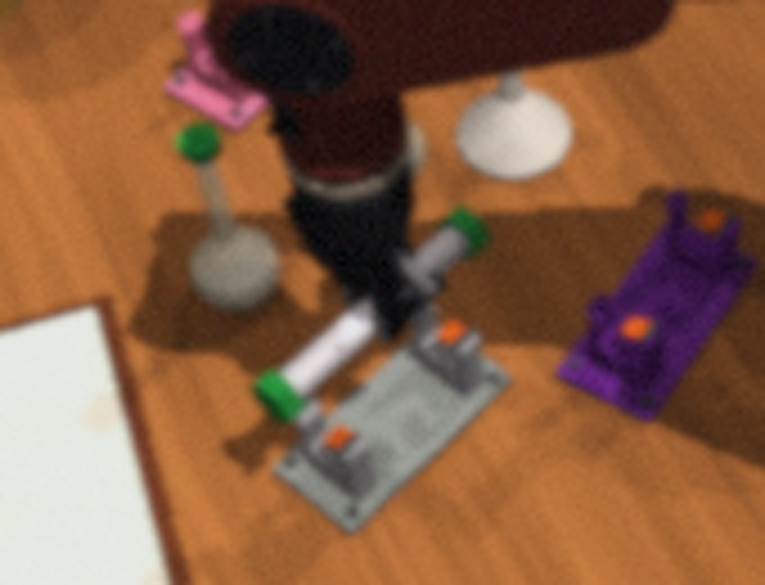

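View pics/top4.png

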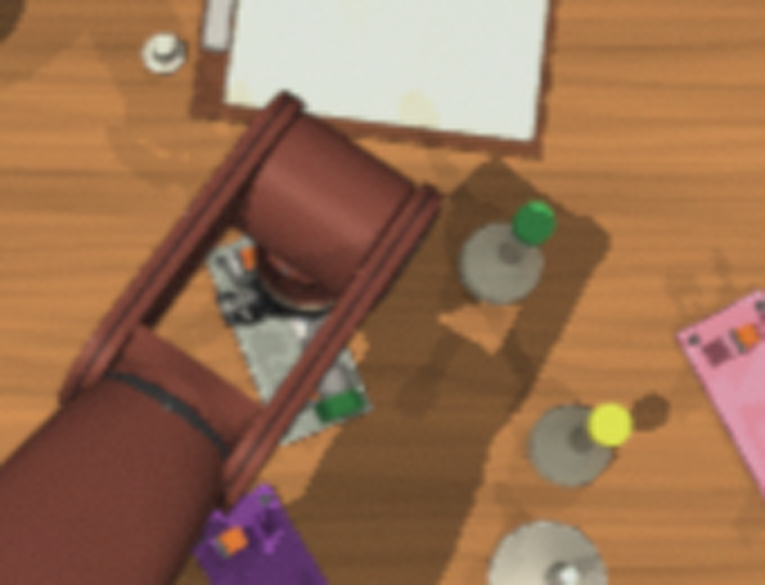

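The held tube is level: its cap surfaces read 171 and 169 mm. It is also parallel to the holder, and the top view agrees with the TCP to about 1 mm. I lower it to just above the prongs and look again.

>>> {"fn": "move_arm", "kwargs": {"series": [[[-0.002, 0, 0.05, 0], [-0.002, 0, 0.09, 0], [-0.002, 0, 0.12, 0], [-0.002, 0, 0.13, 0], [-0.002, 0, 0.13, 0], [-0.002, 0, 0.13, 0], [-0.002, 0, 0.13, 0]]]}}

```text
time_s: 8.37
eef_pos: [552.5, -278.6, 102.6]
orientation: [3.14, -0.001, 0.375]
force: [-0.2, 0.2, -1.8]
finger_gap: 0.259
```

```bash
python3 go.py 551.9 -277 43 0.375; python3 caps.py 5 105
```

```text
t 8.37 pos [ 552.5 -278.6  102.6] rpy [ 3.14e+00 -1.00e-03  3.75e-01] F [-0.2  0.2 -1.8] T [0.03 0.01 0.05] gap 0.259 q [-0.59  0.34  1.66  0.    1.14  0.6 ]
shares [-0.0002 -0.0045  0.149 ] turn -0.0001
scene [173.6 141. ] 58 depth [ 609.9 -458.2  181.9] plane [ 599.4 -527.9  105. ]
scene [234.9 169.2] 38 depth [ 465.3 -304.5  119.7] plane [ 461.2 -314.6  105. ]
scene [193.8 205.9] 60 depth [ 639.2 -237.7  117.8] plane [ 637.9 -245.7  105. ]
top [328.2 149. ] 67 depth [ 607.9 -459.8  182.9] plane [ 625.5 -474.2  105. ]
top [284.5 191.9] 33 depth [ 464.4 -311.4  121.6] plane [ 466.4 -312.7  105. ]
```

View pics/scene5.png

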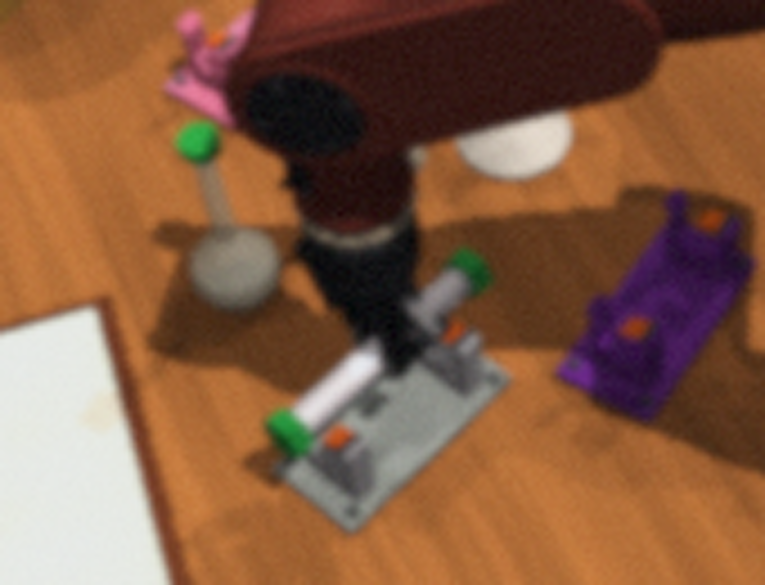

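View pics/top5.png

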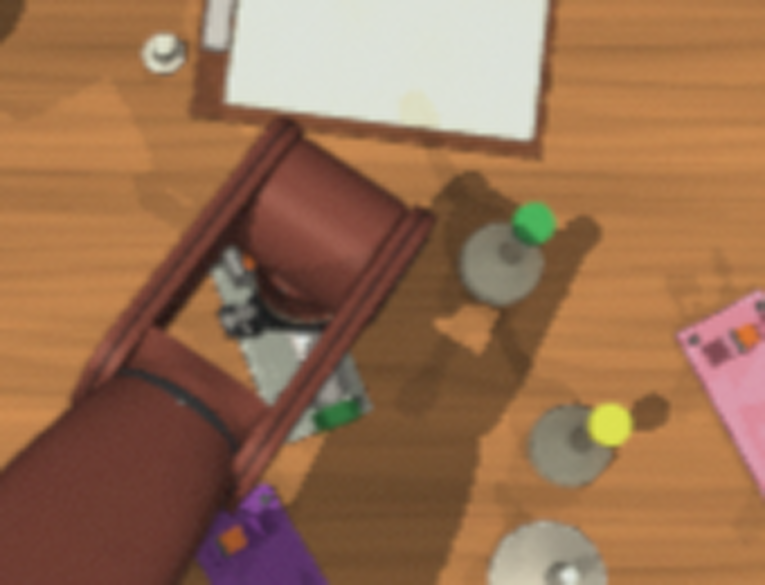

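>>> {"fn": "move_arm", "kwargs": {"series": [[[0, -0.0045, 0, 0], [0, -0.0045, 0, 0], [0, -0.0045, 0.02, 0], [0, -0.0045, 0.04, 0], [0, -0.0045, 0.05, 0], [0, -0.0045, 0.06, 0], [0, -0.0045, 0.07, 0], [0, -0.0045, 0.08, 0], [0, -0.0045, 0.09, 0], [0, -0.0045, 0.09, 0]]]}}

```text
time_s: 9.3
eef_pos: [552.2, -277.7, 65.7]
orientation: [3.138, -0.002, 0.374]
force: [2.3, -4.5, 0.7]
finger_gap: 0.259
```

```bash
python3 go.py 551.9 -277 42.3 0.375; python3 caps.py 6 70
```

```text
t 9.3 pos [ 552.2 -277.7   65.7] rpy [ 3.138e+00 -2.000e-03  3.740e-01] F [ 2.3 -4.5  0.7] T [-0.88 -0.53  0.01] gap 0.259 q [-0.59  0.38  1.68 -0.    1.08  0.6 ]
shares [-0.0002 -0.0022  0.0585] turn -0.0002
scene [174.1 141.1] 64 depth [ 608.6 -457.8  181.3] plane [ 593.3 -558.5   70. ]
scene [235.3 175.5] 35 depth [ 466.1 -304.1   84.5] plane [ 462.2 -313.7   70. ]
scene [195.4 211.8] 58 depth [ 639.4 -237.9   80.8] plane [ 638.4 -244.4   70. ]
top [328.1 149.1] 66 depth [ 607.7 -459.9  181.8] plane [ 632.9 -480.5   70. ]
top [283.1 193.3] 33 depth [ 463.4 -309.2   85.2] plane [ 465.1 -310.3   70. ]
```

View pics/scene6.png

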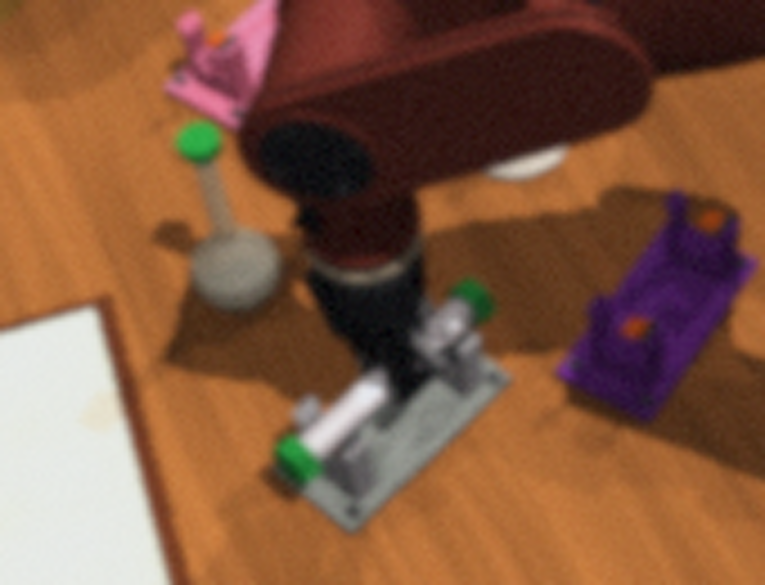

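The tube is between the prongs with both jaws folded back, and it is still level. The side force is about 5 N, so I continue down.

>>> {"fn": "move_arm", "kwargs": {"series": [[[0, -0.001, 0.01, 0], [0, -0.001, 0.02, 0], [0, -0.001, 0.03, 0], [0, -0.001, 0.04, 0], [0, -0.001, 0.05, 0], [0, -0.001, 0.055, 0], [0, -0.001, 0.058, 0], [0, -0.001, 0.058, 0], [0, -0.001, 0.058, 0], [0, -0.001, 0.058, 0], [0, -0.001, 0.058, 0]]]}}

```text
time_s: 10.32
eef_pos: [551.5, -277.5, 43.3]
orientation: [3.139, -0.001, 0.375]
force: [-0.6, -5.0, 11.3]
finger_gap: 0.258
```

```bash
python3 go.py 551.9 -277 42.3 0.375; python3 caps.py 7 46
```

```text
t 10.32 pos [ 551.5 -277.5   43.3] rpy [ 3.139e+00 -1.000e-03  3.750e-01] F [-0.6 -5.  11.3] T [-0.78  0.18  0.09] gap 0.258 q [-0.59  0.41  1.69 -0.    1.04  0.6 ]
shares [ 0.0013 -0.0007  0.0025] turn -0.0001
scene [173.9 141. ] 63 depth [ 608.8 -458.7  181. ] plane [ 590.3 -580.9   46. ]
scene [235.6 179. ] 32 depth [ 465.4 -305.2   62.2] plane [ 461.2 -315.8   46. ]
scene [196.5 215.3] 59 depth [ 639.2 -237.7   58.3] plane [ 638.  -244.9   46. ]
top [328.1 149.1] 66 depth [ 607.5 -459.7  182.5] plane [ 638.4 -484.9   46. ]
top [282.7 194.1] 32 depth [ 463.1 -309.3   63.2] plane [ 465.  -310.5   46. ]
```

View pics/scene7.png

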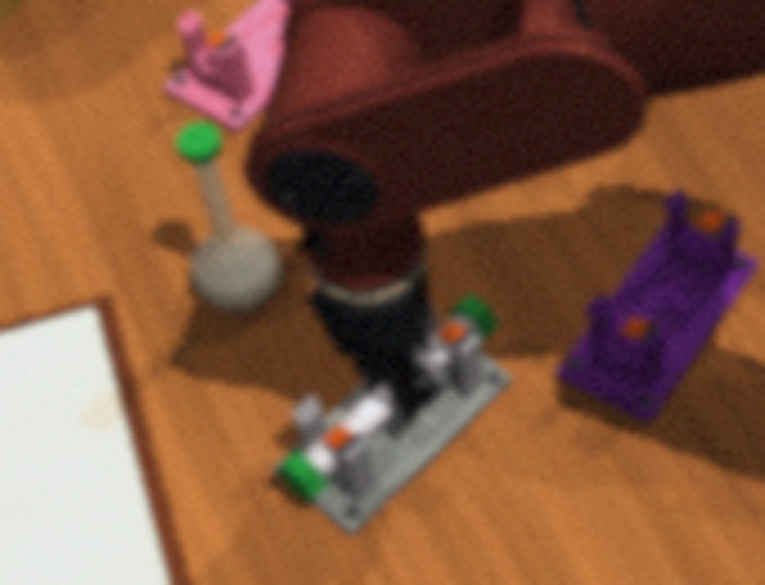

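Both orange jaws have snapped shut over the tube, and 11 N upward says it has bottomed. I give a slight extra push and then release.

>>> {"fn": "move_arm", "kwargs": {"series": [[[0, 0, 0.003, 0], [0, 0, 0.005, 0], [0, 0, 0.005, 0], [0, 0, 0.005, 0]]]}}

```text
time_s: 10.75
eef_pos: [552.0, -278.1, 42.5]
orientation: [3.137, -0.001, 0.375]
force: [-1.8, -5.8, 15.9]
finger_gap: 0.261
```

```bash
python3 go.py 551.9 -277 42.3 0.375
```

```text
t 10.75 pos [ 552.  -278.1   42.5] rpy [ 3.137e+00 -1.000e-03  3.750e-01] F [-1.8 -5.8 15.9] T [-0.78  0.41  0.12] gap 0.261 q [-0.59  0.41  1.69 -0.    1.04  0.6 ]
shares [ 0.0007 -0.0025  0.0004] turn -0.0001
```

>>> {"fn": "move_arm", "kwargs": {"series": [[[0, 0, 0, 0], [0, 0, 0, 0], [0, 0, 0, 0], [0, 0, 0, 0], [0, 0, 0, 0], [0, 0, 0, 0], [0, 0, 0, 0], [0, 0, 0, 0], [0, 0, 0, 0], [0, 0, 0, 0]]], "claw": 1}}

```text
time_s: 11.58
eef_pos: [550.8, -276.0, 39.9]
orientation: [-3.142, 0.0, 0.375]
force: [0.2, 0.0, -0.1]
finger_gap: 1.003
```

```bash
python3 go.py 551.9 -277 42.3 0.375;python3 caps.py 8 46
```

```text
t 11.58 pos [ 550.8 -276.    39.9] rpy [-3.142  0.     0.375] F [ 0.2  0.  -0.1] T [ 0.03 -0.02 -0.01] gap 1.003 q [-0.59  0.42  1.69 -0.    1.04  0.6 ]
shares [ 0.0017  0.0033 -0.006 ] turn -0.0001
scene [174.  141.1] 64 depth [ 608.9 -458.1  181.2] plane [ 590.3 -580.5   46. ]
scene [235.3 179. ] 33 depth [ 465.8 -307.    60. ] plane [ 462.2 -316.1   46. ]
scene [196.4 215.3] 60 depth [ 639.3 -238.3   57.6] plane [ 638.2 -245.1   46. ]
top [328.1 149.1] 66 depth [ 607.5 -459.7  182.5] plane [ 638.4 -484.9   46. ]
top [283.3 194. ] 29 depth [ 463.7 -311.6   61.9] plane [ 465.5 -312.7   46. ]
```

Released with zero force. I go straight up and back out of view.

>>> {"fn": "move_arm", "kwargs": {"series": [[[0, 0, -0.05, 0], [0, 0, -0.1, 0], [0, 0, -0.2, 0], [0, 0, -0.3, 0], [0, 0, -0.4, 0], [0, 0, -0.45, 0], [0, 0, -0.45, 0], [0, -0.1, -0.45, 0], [0, -0.2, -0.45, 0], [0, -0.3, -0.45, 0], [0, -0.4, -0.45, 0], [0, -0.5, -0.45, 0], [0, -0.6, -0.45, 0], [0, -0.6, -0.45, 0], [0, -0.6, -0.45, 0], [0, -0.6, -0.45, 0]]]}}

```text
time_s: 13.02
eef_pos: [463.1, -52.7, 219.8]
orientation: [3.141, -0.0, 0.375]
force: [0.4, 0.0, -0.1]
finger_gap: 1.001
```

```bash
python3 go.py; python3 caps.py 9 46; python3 -c "
from h import *
p=np.load('scene9.npz')['p'];cv2.imwrite('pics/full9.png',p[:,:,::-1])"
```

```text
t 13.02 pos [463.1 -52.7 219.8] rpy [ 3.141 -0.     0.375] F [ 0.4  0.  -0.1] T [-0.03 -0.04  0.03] gap 1.001 q [-0.28 -0.15  1.95 -0.    1.34  0.91]
scene [173.9 141. ] 63 depth [ 609.  -457.4  182.4] plane [ 590.3 -580.9   46. ]
scene [235.2 179.3] 26 depth [ 466.9 -305.8   60.6] plane [ 463.1 -315.3   46. ]
scene [196.5 215.3] 60 depth [ 639.1 -238.7   56.7] plane [ 638.1 -245.    46. ]
top [328.1 149.1] 66 depth [ 607.3 -459.6  183.5] plane [ 638.4 -484.9   46. ]
top [264.7 148.7] 33 depth [ 635.7 -242.1   61.1] plane [ 639.1 -242.6   46. ]
top [283.3 193.9] 34 depth [ 464.  -311.6   62.1] plane [ 465.9 -312.8   46. ]
```

View pics/scene9.png

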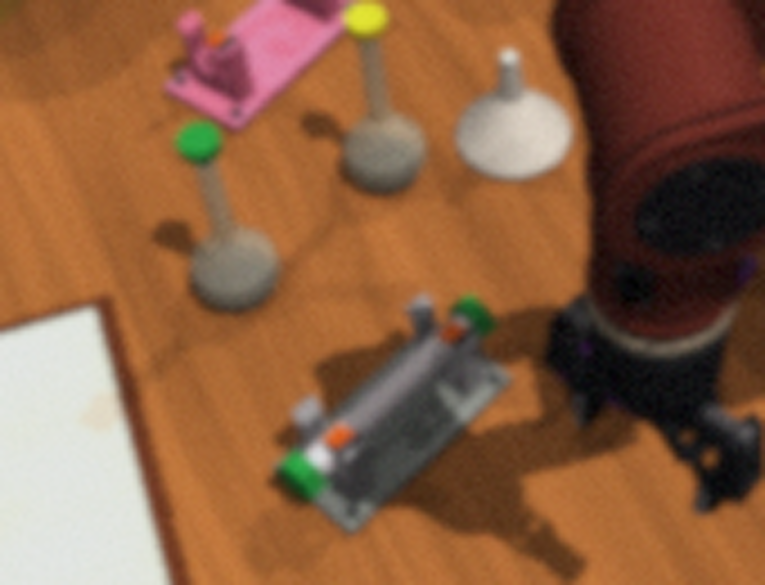

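View pics/top9.png

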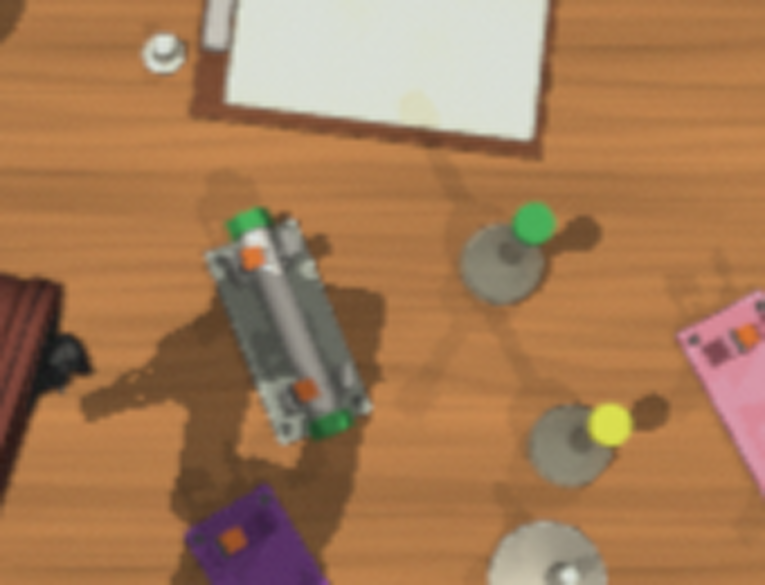

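View pics/full9.png

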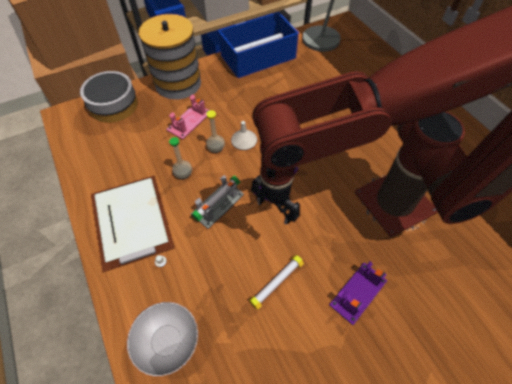

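Both views show the tube in the forks, cap tops at 61 and 62 mm (63 expected), with the orange jaws shut over it. The yellow tube is still at (277,281) in the scene view. I'm handing in.

```bash
python3 - <<'E'
from h import *
from workcell import manip
for n in("top","scene"):
    z=np.load(n+"9.npz");p,d=z['p'],z['d'];hsv=cv2.cvtColor(p,cv2.COLOR_RGB2HSV).astype(int)
    for c,a,m in blobs((hsv[...,0]>=2)&(hsv[...,0]<=14)&(hsv[...,1]>170)&(hsv[...,2]>130),4):
        P=dep(n,*c,np.median(d[m]))
        if np.hypot(P[0]-551,P[1]+277)<90 and P[2]>40: print(n,a,np.round(P))
print(manip.hand_in())
E
```

```text
top 9 [ 602. -244.   73.]
top 10 [ 492. -289.   75.]
scene 5 [ 493. -293.   72.]
scene 10 [ 604. -246.   72.]
the job is handed in; nothing more can be done
None
```

The green-capped tube is clipped into the grey holder, and I handed the job in at about 13 s. I lifted it with one grasp, brought it level over the forks, pushed it straight down past both jaws, let go and backed the arm away.

- **Seating:** the cap tops read 61 and 62 mm, where about 63 mm is expected. The tube is level, and its centre is at about (552, -278), within about 1–2 mm of the seat I measured. The upward force reached about 16 N as it bottomed and was zero after release.
- **Jaws:** both orange jaws are back at their original positions, 72–75 mm up, shut over the tube.
- **Rest of the scene:** the yellow-capped tube is where it was, and the arm is clear of everything.
- **Disagreement:** the two cameras differed by about 2–3 mm on the holder's position. That is close to their stated calibration error and within the 5 mm the slot allows. I aimed between the two.

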